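# Push the cross pin home and lock it with the hairpin clip

### The job

Lock the substrate carrier in its blue fork: push the black-headed cross pin fully home by its head, then take the red-handled hairpin clip from its grey stand and press it, legs down, over the neck of the pin at the far end until it snaps past the neck's bulge and sits fully home, then let go. Push by feel and gently, without forcing either part, and leave the white pot, the vial and the black marker alone.

Things in the scene. Friction and masses are not known exactly. Their poses are not given: they have to be found in the camera images.
- fixture: Fixed pin fixture, base plate 92 (x) x 107 (y) x 10 mm. Origin at bench level, centre of its column; z up, +x is the way the cross pin is pushed home, +y toward the flat carrier plate (60 x 70 mm at y 50 to 120 mm, below the fork's top). Blue fork on the column: x -25 to 20, y -16 to 16 mm, top 9.5 mm above the pin's axis, which runs along x at y = 0.
- head_spot (a point): Fixed point of the fixture at its x = -67 mm, y = 0, 62 mm above the bench. The near face of the pin's black head (24 mm in diameter, 12 mm thick) stands at this x plus the value of joint cross_pin; the head's centre may be up to 13 mm higher or lower than this point. Axes as the fixture.
- neck_spot (a point): Fixed point of the fixture at x = 26 mm, y = 0, 62 mm above the bench: middle of the pin's neck when home, but the true height is set anew each job, 49 to 75 mm, and is NOT measured: find it by feel. Axes as the fixture. The neck, 11 long (x) and 7 mm high, widens from 5 mm (y) on top to a 9.5 mm bulge at its underside; it lies between the fork and a 12 mm end disc 4 mm thick.
- cross_pin (a joint): how far the cross pin has been pushed along the fixture's +x, in m: 0.030 is home (a hard stop), it starts drawn back at 0.004 to 0.016 where the neck is still inside the fork; sliding friction about 5 N
- clip_grip (a point): centre of the red handle of the loose hairpin clip. z up along the handle, x across the thin way of the clip (the wire is 4 mm thick along x), y across the two legs. The handle is 12 (x) x 14 (y) x 34 mm (z). At the start the clip stands upright, legs down, in its stand. 50 g, the same both ways round.
- clip_pocket (a point): Centre of the pocket between the clip's legs, 33 mm below clip_grip. Crossbar (stop) 4 mm above it, pinch 6 mm below it (gap 4 mm), flared leg tips 20 mm below it (gap 14, outside 22 mm). Pressing: force grows over some 5 mm to a peak of 7 to 14 N as the legs spread, drops (even tugs down) as they snap under the bulge; 2 to 4 mm on the crossbar stops on the neck: home. Over 20 N there bends it.
- clip_stand: fixed grey block 46 (x) x 56 (y) x 32 mm high with a slot 5 (x) x 28 (y) mm, 22 mm deep, in which the clip's legs stand; origin at bench level, centre. The clip's axes are nearly parallel to it.
- white_pot: bystander: white jar with lid, diameter 52, 58 mm high, origin at its underside; leave alone
- vial_1: bystander: small glass vial with black cap, diameter 22, 48 mm high, origin at its underside; leave alone
- marker_black: bystander: marker pen with black cap lying along its y, 135 mm long, 16 mm thick; leave alone
Mind the look-alikes: they are no part of the job. There is more than one size of the fixture; the one meant has the size given above.

How it is judged (in metres and radians):
On the way, in this order (a step that is already met when the one before it is completed fails the run):
1. the cross pin is pushed home (value of joint cross_pin above 0.028 m), for 0.2 s.
2. the clip has snapped over the neck of the pin (distance between clip_pocket and pin_neck below 0.0045 m), for 0.2 s.
At the end, for the whole second after the job is handed in: The cross pin is within 2 mm of home and the released clip rests with the centre of its pocket within 4.5 mm of the middle of the pin's neck (value of joint cross_pin above 0.028 m and distance between clip_pocket and pin_neck below 0.0045 m and linear speed of clip below 0.02 m/s); the robot touches nothing.
It fails at once if the clip's crossbar is pressed on the pin with more than 25 N (contact force between clip_crossbar and fixture above 25 N).
It fails at once if the clip is pressed or jammed on the fixture with more than 50 N in all (contact force between clip and fixture above 50 N).
It fails at once if the fingers press on the fixture or its pin with more than 40 N (contact force between the fingers and fixture above 40 N).
It fails at once if a bystander is moved by more than 20 mm (distance of any of white_pot, vial_1, marker_black from where it was at the start of the episode above 0.02 m).
It also fails if it takes over 61 s, if anything falls off the work surface, if the arm or the gripper's body presses on something with over 40 N, if the wrist force passes 120 N, or if a joint passes its speed limit or range.

### The arm

A 7-joint arm with a two-finger parallel gripper is mounted at the origin on a cart in front of the work surface, level with it; the furniture and walls round the work are solid. World frame = base frame: x ahead of the robot, y to its left, z up, the work surface at z = 0. Lengths are in mm, angles in rad, forces in N, time in s.
With the tool pointing down it reaches from about 400 to 875 mm from the base axis. Payload 4.4 kg.
Tool frame: the origin (TCP) lies midway between the tips of the shut fingers; the grasp point (between the pads) lies 19 mm behind it (ctrl.grip_point_offset is the distance from the TCP to the grasp point, in mm); z points along the fingers, y is the direction in which the jaws open and shut (so a half turn about z gives the same grasp; the last joint's range is limited). The gripper opens to 85 mm and grips with 20 to 120 N. Pads are 22 mm wide; open, the fingers measure 114 mm over their backs; the gripper's body (76 mm by 85 mm) begins 54 mm behind the grasp point. The pads swing forward as they close: fully open they stand 13 mm farther back than shut.
Start: joints at [1.238, 0.628, 0.038, 1.517, -0.027, 0.996, -0.02], TCP at [171.397, -627.009, 231.313] pointing down, gripper open.
Joint ranges: [-3.06, 3.06], [-0.37, 2.12], [-1.25, 1.32], [0.18, 2.47], [-1.1, 4.24], [0.23, 1.98], [-2.94, 2.94]. Speed limits (rad/s): [2.57, 2.57, 3.14, 3.14, 3.14, 3.14, 3.14].

### API

Orientations are given as [roll, pitch, yaw] about the fixed x, y, z axes, in that order (R = Rz(yaw) Ry(pitch) Rx(roll)).
In Python, from cell import ctrl, imaging, models gives the robot as it stands. The module is installed in compiled form; this text tells all that it offers.
- The arm moves only by the tool drive_tool, never from a script. Its argument "deltas" is text: rows parted by semicolons, each of 5 numbers parted by spaces: the shift along the tool's x, y, z in m, then the turn about the tool's z in degrees, then the finger opening in m, from 0 to 0.0854. A call has 1 to 12 rows; each row is the pose to reach, as a shift and turn from the pose commanded when the call began, along the tool's axes at that moment; what a row does not reach only later rows make up. A row lasts 1/8 s, in which the tool goes at most 62.5 mm and 10.7 degrees, less where a joint would pass 70% of its speed; a pose out of reach is approached as far as the arm can. A call with a gripper value outside its range is refused whole. The fingers move at their own pace and stop on an object; the grip force is fixed at half the most. Time passes only in rows, so rows that repeat a pose let the fingers close. It gives the time, the measured TCP pose, the force and the opening at its end, in the units of the state.
- ctrl.read_state(): the state, without advancing time (a new reading comes with each control period).
- imaging.get_image(name): name is "side" or "top"; returns a dict with "color" (384x512x3 uint8, red, green, blue), "range_z" (384x512 float32, mm along the optical axis (not along the pixel's ray), 0 where there is no reading), "vfov" (degrees; the focal length in pixels is half the picture's height over the tangent of half this angle, whatever the lens; pixels are square), "cx", "cy" (the principal point, pixels), "extrinsics" (4x4, takes a point from camera to world coordinates). Camera axes: x right, y down, z forward; pixel columns grow to the right and rows downward; lengths in mm; the calibration is good to about 2 mm. A picture is of the moment at which its call begins.
- ctrl.finish_job(): hands the job in, once; it reports no verdict.
Trained networks look in a picture, given as the dict that the camera call returned (one of the last four; its "shot" number tells which), for a name from the list of things; names that differ only in an ending like _2 or _b are one class to them, and where a whole thing is asked for, a point or a joint stands for the part that bears it (a point fixed in the world has none). Each returns a list of dicts, best first, with "score" (0 to 1); they miss things now and then, are a little off and sometimes report something else, mostly with a low value. They report only what shows in the picture. A call takes as long as a camera call. They do not tell look-alikes from the thing itself.
- models.spot_in(picture, thing): "point" ([column, row] in pixels, amid what is visible of it).
- models.landmark_of(picture, thing): "point" ([column, row] in pixels: a listed point, or the origin of a listed thing).
The state is a dict: "clock": time; "qpos": joint angles; "qd": joint speeds; "tau": joint torques, N m; "eef_pos": TCP position; "tool_rot": TCP orientation; "force": force on the tool from outside, world axes, zero at the start; "torque": the same for the moment, N m; "width": finger opening in mm.
Only numpy, scipy, OpenCV 4.12 (cv2) and the standard library are available. Lean on these libraries where they do the work, as an engineer would, in place of code of your own. Each camera call takes 0.05 s, during which the arm holds its last target.

## Working session

There is one attempt and no reset: what is moved stays moved. The work goes in short steps, Python scripts to look and compute and a tool call to move; the robot and the scene stay as the last step left them, time stands still between calls to the robot, and variables do not carry over. Pictures are saved under pics/ and viewed, and the job is handed in when it is done.

Besides the shell and the picture viewer there is one more tool, called after "Emit:" as name(argument=value, ...) on one line, values as JSON. drive_tool: Moves the arm, as the interface text tells. Its arguments: {"type":"object","properties":{"deltas":{"type":"string"}},"required":["deltas"]}

```bash
mkdir -p pics; cat > h.py <<'E'
import numpy as np, cv2
from cell import ctrl, imaging, models
def cam(p):
    f=p["color"].shape[0]/2/np.tan(np.radians(p["vfov"])/2); return f
def world(p,uv,z=None):
    f=cam(p); u,v=uv
    if z is None:
        r=p["range_z"]; a=r[int(v)-1:int(v)+2,int(u)-1:int(u)+2]; a=a[a>0]
        z=np.median(a) if a.size else np.nan
    c=np.array([(u-p["cx"])/f*z,(v-p["cy"])/f*z,z,1]); return (p["extrinsics"]@c)[:3]
def ray(p,uv):
    o=p["extrinsics"][:3,3]; d=world(p,uv,1.0)-o; return o,d/np.linalg.norm(d)
def proj(p,X):
    c=np.linalg.inv(p["extrinsics"])@np.append(X,1); f=cam(p); return c[0]/c[2]*f+p["cx"],c[1]/c[2]*f+p["cy"]
def tri(p1,a,p2,b):
    o1,d1=ray(p1,a);o2,d2=ray(p2,b)
    t=np.linalg.lstsq(np.c_[d1,-d2],o2-o1,rcond=None)[0]
    x1=o1+t[0]*d1;x2=o2+t[1]*d2; return (x1+x2)/2,np.linalg.norm(x1-x2)
def save(p,n,box=None,s=1):
    im=p["color"][...,::-1]
    if box: x0,y0,x1,y1=box; im=im[y0:y1,x0:x1]
    cv2.imwrite("pics/"+n+".png",cv2.resize(im,None,fx=s,fy=s,interpolation=cv2.INTER_CUBIC))
E
python3 - <<'E'
from h import *
print(ctrl.read_state())
P={n:imaging.get_image(n) for n in("side","top")}
for n,p in P.items():
    save(p,n+"0"); print(n,p["vfov"],p["cx"],p["cy"],np.round(p["extrinsics"],3).tolist())
    for t in "fixture head_spot neck_spot cross_pin clip_grip clip_pocket clip_stand white_pot vial_1 marker_black".split():
        for fn in("spot_in","landmark_of"):
            try: r=getattr(models,fn)(p,t)
            except Exception as e: print(t,fn,e);continue
            print(n,t,fn,[(np.round(q["point"],1).tolist(),round(q["score"],2)) for q in r[:4]])
E
```

```text
{'clock': 0.0, 'qpos': array([ 1.2382101 ,  0.62934647,  0.03845252,  1.51834   , -0.02702277,
        0.99626747, -0.02001494]), 'qd': array([ 0.00135231, -0.00228123, -0.00020682, -0.00113553,  0.0002121 ,
        0.00096332, -0.00032272]), 'tau': array([ 7.64836932e-04, -5.63386703e+01,  1.22589592e+00, -1.93442667e+01,
        1.07607615e-02,  1.05659687e-02, -2.10756340e-06]), 'eef_pos': array([ 171.23264155, -626.41922043,  230.39798509]), 'tool_rot': array([-3.13974953e+00,  1.07335628e-05,  2.66750989e-01]), 'force': array([-0.24625403, -0.34874762,  0.56065069]), 'torque': array([0.00536621, 0.06193616, 0.0686264 ]), 'width': 85.37187184047554}
side 47.87912141817621 259.371054054729 184.47900317371023 [[0.925, -0.238, 0.297, 312.118], [-0.38, -0.622, 0.685, -641.016], [0.022, -0.746, -0.665, 657.935], [0.0, 0.0, 0.0, 1.0]]
side fixture spot_in [([254.4, 171.3], 0.68), ([221.5, 130.9], 0.63)]
side fixture landmark_of [([222.1, 139.4], 0.98), ([258.6, 186.0], 0.93)]
side head_spot spot_in [([217.6, 129.5], 0.85), ([253.4, 174.0], 0.6)]
side head_spot landmark_of [([201.3, 123
[... 1752 characters left out ...]
ure, head_spot, marker_black, neck_spot, vial, white_pot
top clip_grip spot_in [([322.2, 187.4], 0.59)]
top clip_grip landmark_of [([322.0, 188.4], 0.61)]
top clip_pocket spot_in []
top clip_pocket landmark_of [([318.2, 190.5], 0.41)]
top clip_stand spot_in [([318.9, 196.1], 0.71)]
top clip_stand landmark_of [([319.0, 196.5], 0.78)]
top white_pot spot_in [([294.2, 145.6], 0.58), ([153.9, 254.7], 0.57)]
top white_pot landmark_of [([294.1, 150.7], 0.67)]
top vial_1 spot_in [([284.7, 194.0], 0.52), ([318.5, 195.6], 0.38)]
top vial_1 landmark_of [([279.5, 193.4], 0.47)]
top marker_black spot_in [([234.8, 198.8], 0.73), ([156.6, 252.0], 0.64)]
top marker_black landmark_of [([155.0, 256.0], 0.55)]
```

```bash
python3 - <<'E'
import cv2
a=cv2.imread("pics/side0.png");b=cv2.imread("pics/top0.png")
cv2.imwrite("pics/side0z.png",cv2.resize(a[85:285,130:370],None,fx=3.3,fy=3,interpolation=2)[:, :792])
cv2.imwrite("pics/top0z.png",cv2.resize(b[120:280,110:360],None,fx=3.2,fy=3.2,interpolation=2))
E
```

```text
(no output)
```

View pics/side0z.png

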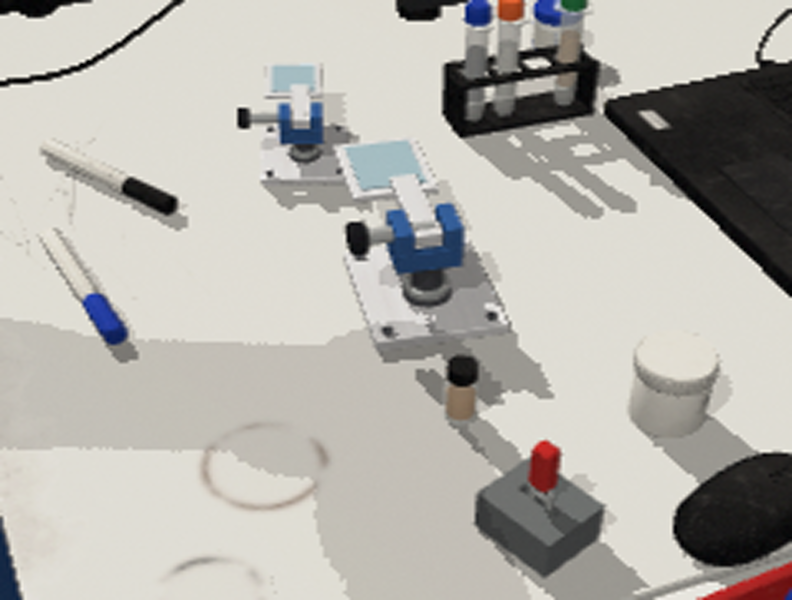

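View pics/top0z.png

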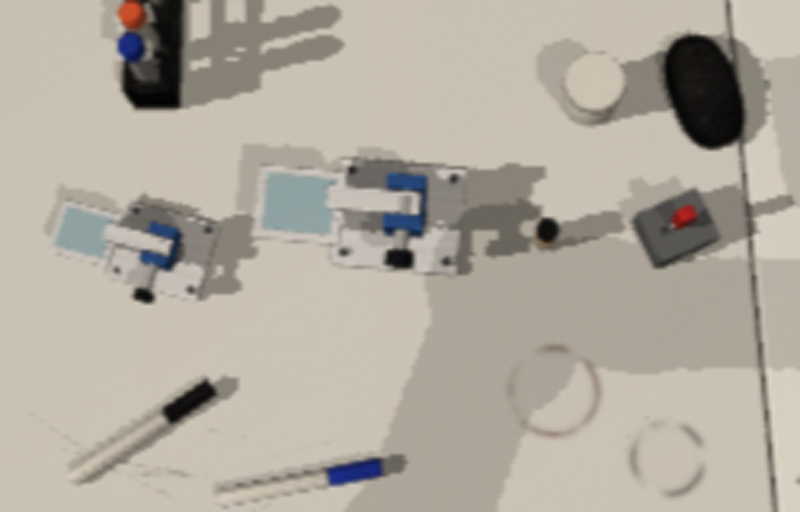

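The top view (3.2x crop) shows two look-alike fixtures. The large one is at full-image px (236,187) with the head at (235,200), and the small one is at (165,196). There is one clip and stand at (320,190), and a blue marker as a look-alike of the black one. Next I'll measure the sizes from the depth data.

```bash
cat >> h.py <<'E'
def cloud(p):
    z=p["range_z"].astype(float); v,u=np.mgrid[:z.shape[0],:z.shape[1]]; f=cam(p)
    c=np.stack([(u-p["cx"])/f*z,(v-p["cy"])/f*z,z,np.ones_like(z)],-1)@p["extrinsics"].T
    c=c[...,:3]; c[z<=0]=np.nan; return c
E
python3 - <<'E'
from h import *
S=imaging.get_image("side");T=imaging.get_image("top")
import pickle;pickle.dump((S,T),open("st0.pkl","wb"))
for n,a,b in(("big fix",(258.6,186),(235.9,187.4)),("small fix",(222.1,139.4),(165.6,196.2)),("big head",(228.8,170.5),(235.3,209.6)),("big neck",(269.9,165.5),(234.8,173.9)),("clip_grip",(298,240.4),(322,188.4)),("pocket",(295.3,250.3),(318.2,190.5)),("stand",(292.2,261.2),(319,196.5)),("vial",(265.9,225.4),(279.5,193.4))):
    x,e=tri(S,a,T,b);print(n,x.round(1),round(e,1))
for nm,p in(("side",S),("top",T)):
    c=cloud(p); X,Y,Z=c[...,0],c[...,1],c[...,2]
    print(nm,"bench z",np.nanmedian(Z[(X>350)&(X<700)&(Y>-350)&(Y<250)]))
    col=p["color"].astype(int);R,G,B=col[...,0],col[...,1],col[...,2]
    def rep(t,m):
        m=m&(Z>-5)&(Z<200)
        if m.sum(): print(nm,t,m.sum(),"min",np.nanpercentile(c[m],5,axis=0).round(0),"max",np.nanpercentile(c[m],95,axis=0).round(0),"med",np.nanmedian(c[m],axis=0).round(0))
    red=(R>130)&(G<60)&(B<60); rep("red",red&(X<700))
    blue=(B>90)&(R<60)&(B>R+50)
    bx=tri(S,(258.6,186),T,(235.9,187.4))[0]
    near=(abs(X-bx[0])<100)&(abs(Y-bx[1])<100)
    rep("blue",blue&near&(Z>35))
    rep("blackhead",(R<50)&(G<50)&(B<50)&near&(Z>40))
    # base plate z 6..14 pts
    sx=tri(S,(222.1,139.4),T,(165.6,196.2))[0]
    for t,b in(("big",bx),("small",sx)):
        m=(abs(X-b[0])<90)&(abs(Y-b[1])<75)&(Z>5)&(Z<15)
        r=cv2.minAreaRect(c[m][:,:2].astype(np.float32));print(nm,t,m.sum(),[np.round(q,1) for q in r])
E
```

```text
big fix [606.4  37.1  -5.2] 3.5
small fix [586.6 229.1   2.4] 9.9
big head [535.4  39.8  59.8] 0.9
big neck [632.1  37.4  47.7] 2.5
clip_grip [ 584.6 -189.3   56.5] 7.2
pocket [ 585.4 -184.3   22.7] 5.4
stand [ 5.756e+02 -1.895e+02 -1.000e-01] 10.2
vial [579.6 -80.4  -7.3] 12.6
side bench z 0.3704349461729066
side red 2053 min [ 559. -486.   60.] max [ 689. -317.   84.] med [ 653. -397.   82.]
side blue 253 min [578.  14.  51.] max [618.  41.  83.] med [601.  19.  69.]
side blackhead 60 min [549.  27.  66.] max [559.  42.  84.] med [553.  32.  77.]
side big 955 [array([603.9,  38.8]), array([108.9,  92.1]), np.float64(82.1)]
side small 337 [array([584.4, 238.2]), array([81.3, 68.1]), np.float64(71.6)]
top bench z 0.9065077297586868
top red 728 min [ 484. -585.   78.] max [ 690. -314.  192.] med [ 579. -447.   84.]
top blue 99 min [581.  21.  79.] max [622.  48.  86.] med [612.  35.  82.]
top blackhead 34 min [552.  31.  77.] max [562.  49.  86.] med [557.  40.  83.]
top big 838 [array([609.2,  31.8]), array([137.9, 177.5]), np.float64(83.3)]
top small 493 [array([587.2, 229.4]), array([178.4, 141.6]), np.float64(2.4)]
```

```bash
python3 - <<'E'
from h import *
import pickle
L=[(imaging.get_image("side"),imaging.get_image("top")) for _ in range(3)]
S,T=L[-1]
pickle.dump(L,open("st1.pkl","wb"))
save(S,"s_fix",(215,120,315,220),7); save(S,"s_clip",(250,205,340,285),7); save(T,"t_fix",(190,160,270,230),8); save(T,"t_clip",(270,160,350,230),8)
for k,nm in((0,"side"),(1,"top")):
    p=L[-1][k]; c=cloud(p); z=np.median([q[k]["range_z"] for q in L],0); p=dict(p);p["range_z"]=z;c=cloud(p)
    X,Y,Z=c[...,0],c[...,1],c[...,2]
    m=(abs(X-604)<75)&(abs(Y-39)<70)&(Z>5)&(Z<14.5)
    m=cv2.morphologyEx(m.astype(np.uint8),cv2.MORPH_OPEN,np.ones((2,2)))>0
    n,l,s,_=cv2.connectedComponentsWithStats(m.astype(np.uint8)); 
    m=l==1+np.argmax(s[1:,4])
    r=cv2.minAreaRect(c[m][:,:2].astype(np.float32));print(nm,m.sum(),[np.round(q,1) for q in r],np.median(Z[m]))
    col=p["color"].astype(int);R,G,B=col[...,0],col[...,1],col[...,2]
    b=(B>80)&(B>R+50)&(abs(X-604)<60)&(abs(Y-38)<40)&(Z>40)
    print("blue z hist",np.histogram(Z[b],bins=np.arange(40,100,4)))
    zt=np.percentile(Z[b],90); t=b&(Z>zt-5); print("top of fork",t.sum(),c[t].min(0).round(1),c[t].max(0).round(1),np.median(Z[t]))
    r=cv2.minAreaRect(c[t][:,:2].astype(np.float32));print([np.round(q,1) for q in r])
    rd=(R>120)&(G<70)&(B<70)&(abs(X-585)<40)&(abs(Y+189)<30)
    print("red",rd.sum(),c[rd].min(0).round(1),c[rd].max(0).round(1),np.median(c[rd],0).round(1))
    st=(abs(X-580)<50)&(abs(Y+189)<50)&(Z>27)&(Z<37)
    r=cv2.minAreaRect(c[st][:,:2].astype(np.float32));print("stand",[np.round(q,1) for q in r],np.median(Z[st]))
E
```

```text
side 963 [array([606.7,  36.8]), array([103.5,  96. ]), np.float64(82.1)] 10.119548329359986
blue z hist (array([ 0,  2, 28, 29, 31, 42, 19, 15, 18, 26, 92,  0,  0,  0]), array([40, 44, 48, 52, 56, 60, 64, 68, 72, 76, 80, 84, 88, 92, 96]))
top of fork 115 [576.4  14.   76.7] [623.   49.3  82.8] 81.13671395470317
[array([599.9,  31.9]), array([30.9, 43.9]), np.float64(82.3)]
red 59 [ 572.8 -199.5   33.1] [ 584.6 -170.1   80.2] [ 576.8 -195.1   77.3]
stand [array([ 579.5, -191.9]), array([47.5, 56.7]), np.float64(21.1)] 32.114113377125136
top 557 [array([603. ,  36.6]), array([105.3,  91.4]), np.float64(82.6)] 10.750081587728573
blue z hist (array([ 0,  0,  0,  0,  0,  0,  0,  0,  0, 11, 84,  4,  0,  0]), array([40, 44, 48, 52, 56, 60, 64, 68, 72, 76, 80, 84, 88, 92, 96]))
top of fork 98 [579.3  18.1  78.7] [625.   50.4  84.9] 81.8868949051299
[array([602.2,  34.3]), array([28.8, 43.9]), np.float64(83.0)]
red 26 [ 576.9 -195.1   33.9] [ 592.3 -184.3   82.4] [ 581.7 -189.3   79. ]
stand [array([ 581.9, -191.7]), array([46.4, 56.9]), np.float64(21.4)] 32.880882040203005
```

View pics/s_fix.png

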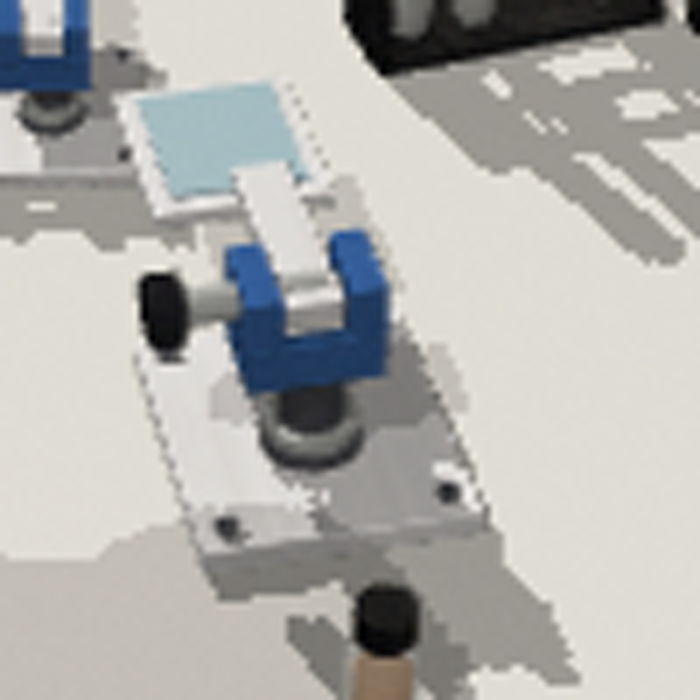

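View pics/t_fix.png

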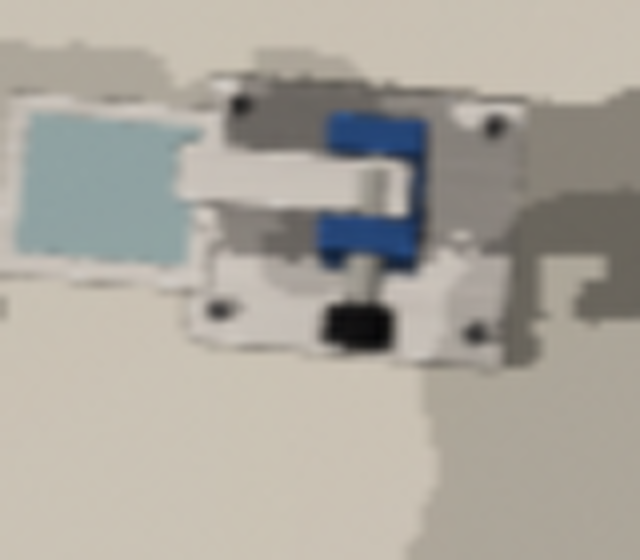

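View pics/s_clip.png

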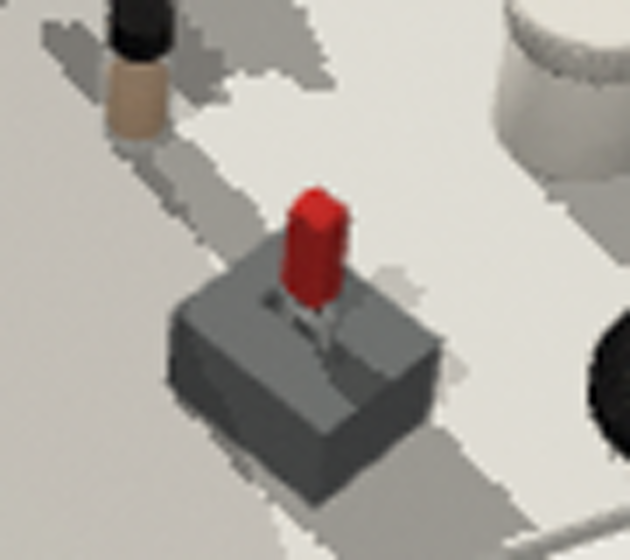

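View pics/t_clip.png

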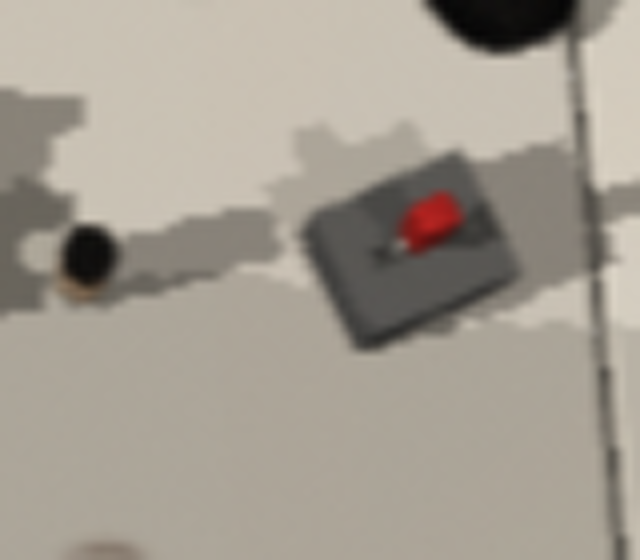

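The side crop shows the big fixture's fork at full px (259,169), its black head at (238,164), and the red clip upright in its stand at (295,240). Its base measures about 106 x 93 mm, while the other is about 81 x 68 mm, so the big one is the right fixture. I'll view the full frames for obstacles before moving.

View pics/top0.png

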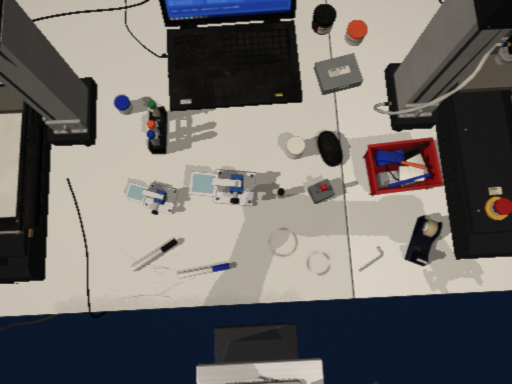

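```bash
cat >> h.py <<'E'
def tool(cur,yaw,tgt):
    "cur,tgt world mm; yaw deg -> tool dx,dy,dz in mm"
    d=np.array(tgt)-np.array(cur); a=np.radians(yaw)
    return np.round([d[0]*np.cos(a)+d[1]*np.sin(a), d[0]*np.sin(a)-d[1]*np.cos(a), -d[2]],2)
E
python3 - <<'E'
from h import *
import pickle
S,T=pickle.load(open("st1.pkl","rb"))[-1]
print(tool([171.4,-627,231.3],15.28,[517,44,231.3]))
c=cloud(T);Z=c[...,2]
m=(Z>90)&(c[...,0]<900);n,l,s,_=cv2.connectedComponentsWithStats(m.astype(np.uint8))
for i in range(1,n):
    if s[i,4]>30: print(s[i],np.nanpercentile(c[l==i],[2,98],axis=0).round(0).tolist())
# pot,vial,head
print(world(T,(294,146)),world(T,(281,192)))
E
```

```text
[ 510.22 -556.2    -0.  ]
[    0     0    87   280 14106] [[405.0, 419.0, 103.0], [874.0, 580.0, 488.0]]
[  375     0   137   257 19499] [[406.0, -634.0, 99.0], [867.0, -399.0, 546.0]]
[148 100  10  12  95] [[799.0, 230.0, 94.0], [824.0, 251.0, 123.0]]
[146 120  13  21 202] [[721.0, 230.0, 92.0], [767.0, 258.0, 124.0]]
[378 150  16  11 104] [[639.0, -366.0, 90.0], [667.0, -332.0, 96.0]]
[ 698.79999143 -123.15184147   58.83032297] [578.18479892 -81.51679317  49.49372662]
```

Emit:
drive_tool(deltas="0.03 -0.033 0 0 0; 0.07 -0.076 0 -2 0; 0.11 -0.120 0 -4 0; 0.15 -0.163 0 -6 0; 0.19 -0.207 0 -8 0; 0.23 -0.251 0 -10 0; 0.28 -0.305 0 -12 0; 0.32 -0.349 0 -15 0; 0.37 -0.403 0 -18 0; 0.42 -0.458 0 -20 0; 0.47 -0.512 0 -22 0; 0.510 -0.556 0 -22.8 0")

```text
clock: 3.9
eef_pos: [500.0, 10.8, 231.7]
tool_rot: [3.141, -0.001, 0.665]
force: [1.9, -1.2, -0.1]
width: -0.1
```

Emit:
drive_tool(deltas="0 0 0 0 0; 0 0 0 0 0")

```text
clock: 4.15
eef_pos: [498.6, 8.5, 231.2]
tool_rot: [3.141, 0.001, 0.665]
force: [-0.6, 0.4, -0.8]
width: -0.1
```

```bash
python3 - <<'E'
from h import *
print(tool([498.6,8.5,231.2],38.1,[517,44,231]))
E
```

```text
[ 36.38 -16.58   0.2 ]
```

Emit:
drive_tool(deltas="0.008 -0.004 0 9 0; 0.016 -0.008 0 18 0; 0.024 -0.012 0 27 0; 0.032 -0.014 0 36 0; 0.0364 -0.0166 0 45.6 0; 0.0364 -0.0166 0 45.6 0; 0.0364 -0.0166 0 45.6 0")

```text
clock: 5.03
eef_pos: [517.0, 43.1, 231.4]
tool_rot: [3.141, 0.0, -0.13]
force: [-0.6, 0.6, -0.5]
width: -0.1
```

```bash
python3 - <<'E'
from h import *
s=ctrl.read_state();print(s["eef_pos"],s["tool_rot"],s["qpos"],s["force"])
E
```

```text
[517.01224795  43.13162351 231.39187711] [ 3.14102496e+00  1.77692280e-04 -1.30498707e-01] [-0.17385251  0.44144652  0.05155484  1.88113935 -0.02942703  0.82005275
 -1.80844284] [-0.58680275  0.6445956  -0.49349951]
```

Emit:
drive_tool(deltas="0 0 0.05 0 0; 0 0 0.1 0 0; 0 0 0.15 0 0; 0 0 0.170 0 0; 0 0 0.170 0 0; 0 0 0.170 0 0")

```text
clock: 5.78
eef_pos: [518.1, 44.2, 62.2]
tool_rot: [-3.141, -0.002, -0.131]
force: [-0.6, 0.4, 0.2]
width: 0.0
```

```bash
python3 - <<'E'
from h import *
S=imaging.get_image("side");T=imaging.get_image("top")
save(S,"s1",(195,100,315,200),6); save(T,"t1",(190,150,290,230),7)
E
```

```text
(no output)
```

View pics/s1.png

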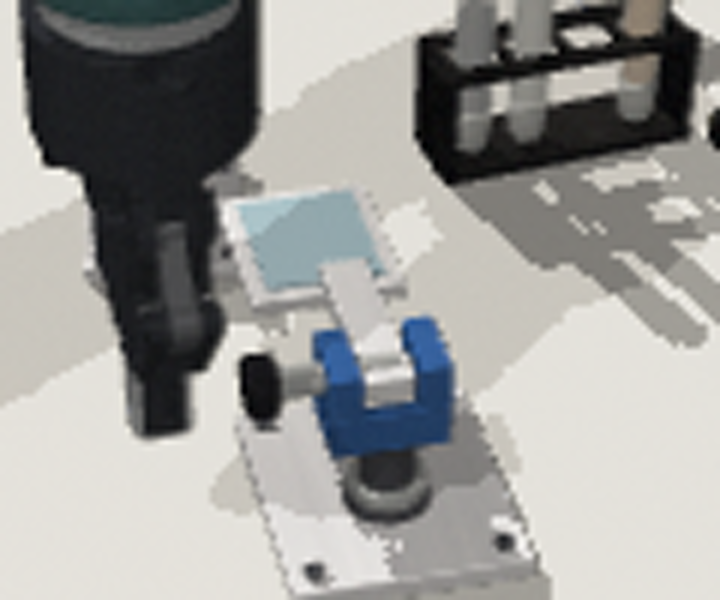

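View pics/t1.png

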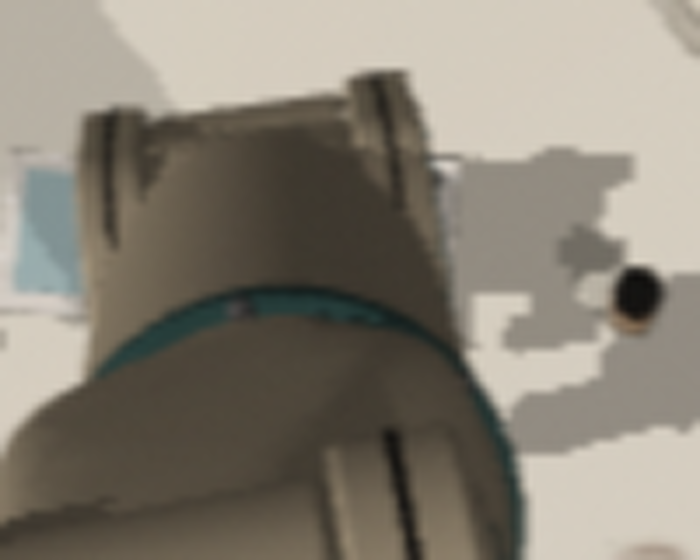

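Emit:
drive_tool(deltas="0.004 0 0 0 0; 0.008 0 0 0 0; 0.012 0 0 0 0; 0.014 0 0 0 0; 0.016 0 0 0 0; 0.018 0 0 0 0; 0.020 0 0 0 0; 0.022 0 0 0 0; 0.024 0 0 0 0; 0.026 0 0 0 0")

```text
clock: 7.12
eef_pos: [541.0, 41.3, 61.1]
tool_rot: [3.141, 0.004, -0.131]
force: [-4.3, 0.5, 2.9]
width: 0.1
```

Emit:
drive_tool(deltas="0.0015 0 0 0 0; 0.003 0 0 0 0; 0.0045 0 0 0 0; 0.006 0 0 0 0")

```text
clock: 7.62
eef_pos: [547.1, 40.5, 61.1]
tool_rot: [3.141, 0.004, -0.131]
force: [-4.8, -0.5, 3.2]
width: -0.0
```

Emit:
drive_tool(deltas="0.0015 0 0 0 0; 0.003 0 0 0 0; 0.0045 0 0 0 0; 0.0055 0 0 0 0")

```text
clock: 8.12
eef_pos: [552.8, 39.7, 61.1]
tool_rot: [3.141, 0.003, -0.131]
force: [-4.9, 0.3, 3.6]
width: -0.0
```

Emit:
drive_tool(deltas="0.001 0 0 0 0; 0.002 0 0 0 0")

```text
clock: 8.38
eef_pos: [554.8, 39.4, 61.1]
tool_rot: [3.141, 0.003, -0.131]
force: [-5.3, 0.4, 3.5]
width: -0.5
```

Emit:
drive_tool(deltas="0.001 0 0 0 0; 0.002 0 0 0 0")

```text
clock: 8.62
eef_pos: [554.9, 39.4, 61.0]
tool_rot: [3.141, 0.007, -0.131]
force: [-9.5, 1.0, 7.8]
width: -0.3
```

Emit:
drive_tool(deltas="0.0008 0 0 0 0; 0.0015 0 0 0 0; 0.0015 0 0 0 0")

```text
clock: 9.0
eef_pos: [554.9, 39.3, 60.8]
tool_rot: [3.14, 0.01, -0.131]
force: [-11.1, 1.2, 8.5]
width: 0.2
```

Emit:
drive_tool(deltas="-0.004 0 0 0 0; -0.015 0 0 0 0; -0.035 0 0 0 0; -0.045 0 -0.03 0 0; -0.045 0 -0.09 0 0.05; -0.045 0 -0.15 0 0.05; -0.045 0 -0.17 0 0.05; -0.045 0 -0.17 0 0.05")

```text
clock: 10.0
eef_pos: [517.0, 45.0, 233.2]
tool_rot: [-3.14, -0.006, -0.131]
force: [-0.1, -0.3, -0.6]
width: 49.6
```

```bash
python3 - <<'E'
from h import *
s=ctrl.read_state();print(s["eef_pos"],s["tool_rot"],s["force"],s["qpos"])
L=[imaging.get_image("side") for _ in range(3)]
S=L[-1];T=imaging.get_image("top")
save(S,"s2",(215,120,315,220),7); save(T,"t2",(190,150,290,230),7)
S=dict(S);S["range_z"]=np.median([q["range_z"] for q in L],0)
c=cloud(S);u=np.array([.991,-.1305]);v=np.array([.1305,.991])
d=c[...,:2]-np.array([603.,32.]);fx=d@u;fy=d@v;Z=c[...,2]
m=(abs(fx)<60)&(abs(fy)<16)&(Z>60)
col=S["color"].astype(int)
b=(col[...,2]>80)&(col[...,2]>col[...,0]+50)&m
print("blue fx",fx[b].min(),fx[b].max())
t=m&~b&(fx>20)&(fx<50);print("disc/neck",t.sum(),np.c_[fx[t],fy[t],Z[t]].round(0).tolist())
h=m&(fx<-22);print("head",fx[h].min(),fx[h].max(),Z[h].max(),[ (fy[h&(Z>70)].min(),fy[h&(Z>70)].max())])
E
```

```text
[516.95048318  44.99528301 233.20671564] [-3.140124   -0.00561515 -0.13120036] [-0.08643352 -0.31947157 -0.57465932] [-0.17924027  0.43636766  0.05436237  1.88418971 -0.03148831  0.81604327
 -1.81051247]
blue fx -25.133954737998927 19.35080666098452
disc/neck 26 [[31.0, 3.0, 75.0], [32.0, -0.0, 78.0], [35.0, 0.0, 77.0], [24.0, 2.0, 75.0], [26.0, 1.0, 76.0], [28.0, -0.0, 76.0], [30.0, -0.0, 75.0], [32.0, -3.0, 77.0], [34.0, -2.0, 76.0], [23.0, -0.0, 74.0], [25.0, -2.0, 75.0], [28.0, -1.0, 74.0], [30.0, -1.0, 73.0], [32.0, -3.0, 75.0], [34.0, -4.0, 75.0], [25.0, -3.0, 73.0], [27.0, -3.0, 72.0], [30.0, -2.0, 72.0], [32.0, -3.0, 72.0], [33.0, -5.0, 73.0], [25.0, -4.0, 71.0], [27.0, -5.0, 71.0], [30.0, -3.0, 70.0], [31.0, -4.0, 70.0], [34.0, -4.0, 69.0], [20.0, -14.0, 60.0]]
head -58.82812065214862 -22.045463690311053 412.803242096394 [(np.float64(-15.882132736713274), np.float64(15.55276684082926))]
```

View pics/s2.png

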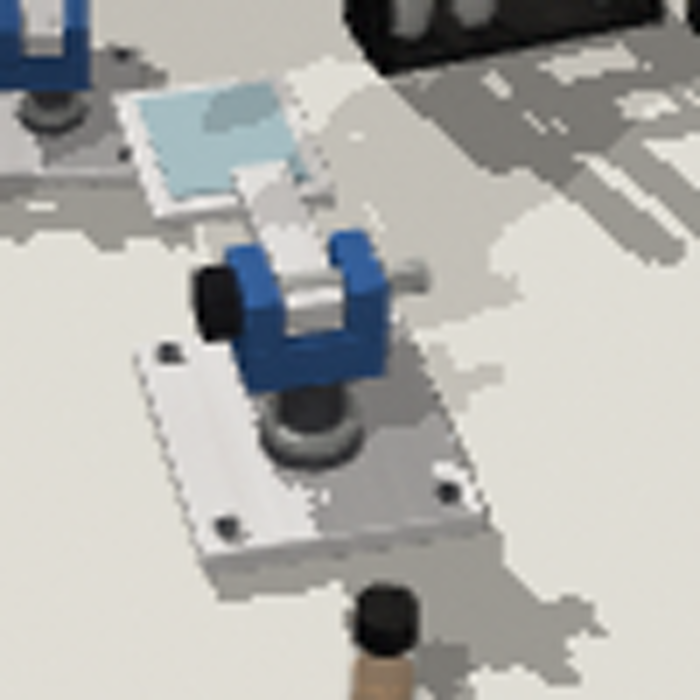

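View pics/t2.png

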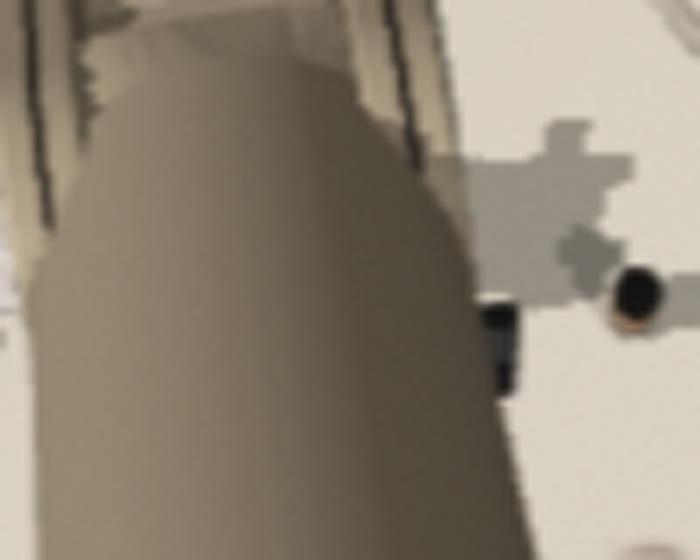

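```bash
python3 - <<'E'
from h import *
import pickle
from scipy.optimize import minimize
L=pickle.load(open("st1.pkl","rb"))
def sil(p,x,y,z,yaw,K=8):
    a=np.radians(yaw);pts=[]
    for i in(-6,6):
        for j in(-7,7):
            for k in(-17,17): pts.append(proj(p,[x+i*np.cos(a)-j*np.sin(a),y+i*np.sin(a)+j*np.cos(a),z+k]))
    return np.array(pts)
def soft(p,box,pts):
    x0,y0,x1,y1=box;K=8
    m=np.zeros(((y1-y0)*K,(x1-x0)*K),np.uint8)
    h=cv2.convexHull(((pts-[x0,y0]+.5)*K).astype(np.float32)).astype(np.int32)
    cv2.fillConvexPoly(m,h,255); return cv2.resize(m,None,fx=1/K,fy=1/K,interpolation=cv2.INTER_AREA)/255.
for k,box in((0,(280,220,315,260)),(1,(305,170,345,205))):
    p=L[-1][k];x0,y0,x1,y1=box
    c=np.mean([q[k]["color"][y0:y1,x0:x1].astype(float) for q in L],0)
    red=np.clip((c[...,0]-np.maximum(c[...,1],c[...,2])-10)/100.,0,1)
    for yaw in(21.2,):
        best=min(((np.sum((soft(p,box,sil(p,x,y,z,yaw))-red)**2),x,y,z) for x in np.arange(574,590,1.) for y in np.arange(-198,-182,1.) for z in ((60,62,63,64,66) if k==0 else (63,))))
        print(k,yaw,best,red.sum())
E
```

```text
0 21.2 (np.float64(31.18397900807382), np.float64(581.0), np.float64(-189.0), 60) 108.42666666666665
1 21.2 (np.float64(5.681342137639369), np.float64(582.0), np.float64(-190.0), 63) 34.89
```

```bash
python3 - <<'E'
from h import *
print(tool([516.95,45.0,233.2],-7.52,[581.7,-190,233.2]))
E
```

```text
[ 94.95 224.5   -0.  ]
```

Emit:
drive_tool(deltas="0.015 0.036 0 -4 0.05; 0.032 0.075 0 -8 0.05; 0.048 0.113 0 -13 0.05; 0.064 0.152 0 -18 0.05; 0.08 0.19 0 -23 0.05; 0.095 0.2245 0 -28.7 0.05; 0.095 0.2245 0 -28.7 0.05; 0.095 0.2245 0 -28.7 0.05; 0.095 0.2245 0 -28.7 0.05")

```text
clock: 11.32
eef_pos: [580.0, -188.4, 230.8]
tool_rot: [-3.14, 0.001, 0.372]
force: [0.9, 0.1, 0.1]
width: 50.3
```

```bash
python3 - <<'E'
from h import *
s=ctrl.read_state();print(s["eef_pos"],s["tool_rot"],s["force"],s["qpos"])
L=[imaging.get_image("top") for _ in range(3)]
T=dict(L[-1]);T["range_z"]=np.median([q["range_z"] for q in L],0)
save(T,"t3",(190,150,290,230),7)
c=cloud(T);u=np.array([.991,-.1305]);v=np.array([.1305,.991])
d=c[...,:2]-np.array([603.,32.]);fx=d@u;fy=d@v;Z=c[...,2]
m=(abs(fx)<60)&(abs(fy)<25)&(Z>60)
col=T["color"].astype(int)
b=(col[...,2]>80)&(col[...,2]>col[...,0]+50)&m&(Z>77)
print("blue fx",fx[b].min(),fx[b].max(),fy[b].min(),fy[b].max(),np.median(Z[b]))
t=m&~b&(fx>18)&(fx<50);print("disc/neck",t.sum(),np.c_[fx[t],fy[t],Z[t]].round(0).tolist())
h=m&(fx<-26);print("head",fx[h].min(),fx[h].max(),fy[h].min(),fy[h].max(),Z[h].max())
E
```

```text
[ 580.01563831 -188.38825745  230.78194679] [-3.14012487e+00  5.24582147e-04  3.71540221e-01] [0.91907182 0.14043761 0.07217375] [ 0.31118424  0.57047002 -0.06817335  1.63304305  0.04444637  0.94089182
 -0.97171597]
blue fx -22.982122749128063 20.77660631421825 -12.36561806848736 16.646877270568027 81.73172835717116
disc/neck 28 [[36.0, 6.0, 77.0], [36.0, 3.0, 77.0], [36.0, 0.0, 78.0], [36.0, -2.0, 77.0], [34.0, 5.0, 74.0], [33.0, 3.0, 77.0], [33.0, 0.0, 78.0], [33.0, -3.0, 79.0], [35.0, -5.0, 71.0], [33.0, 6.0, 67.0], [30.0, 2.0, 78.0], [31.0, 0.0, 75.0], [32.0, -2.0, 73.0], [29.0, 5.0, 72.0], [29.0, 2.0, 73.0], [28.0, -0.0, 76.0], [29.0, -3.0, 74.0], [27.0, 5.0, 70.0], [26.0, 2.0, 74.0], [26.0, -0.0, 76.0], [26.0, -3.0, 74.0], [20.0, 17.0, 83.0], [21.0, 7.0, 82.0], [21.0, 4.0, 82.0], [22.0, 2.0, 80.0], [23.0, -1.0, 74.0], [25.0, -3.0, 69.0], [19.0, -14.0, 84.0]]
head -35.53063982701293 -26.132022440259654 -10.344662780495966 12.90702784115118 87.27074524802583
```

View pics/t3.png

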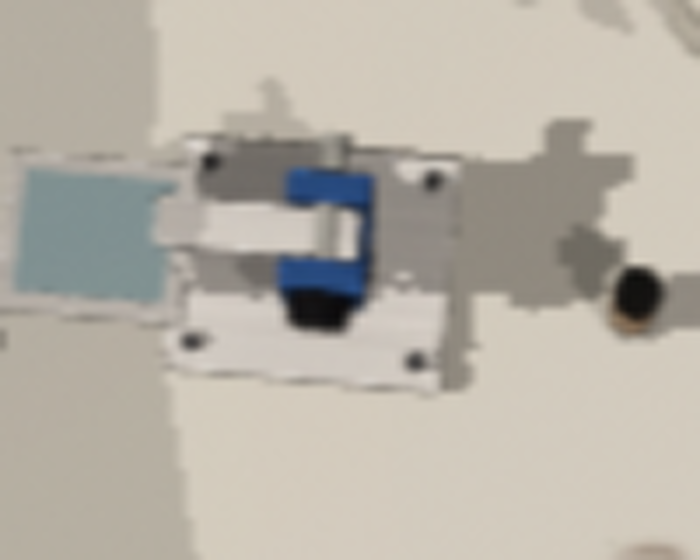

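Emit:
drive_tool(deltas="0 0 0 0 0.05")

```text
clock: 11.6
eef_pos: [580.3, -189.6, 231.5]
tool_rot: [3.142, -0.0, 0.371]
force: [0.3, 0.1, -0.0]
width: 50.3
```

Emit:
drive_tool(deltas="0.001 0 0.05 0 0.05; 0.001 0 0.1 0 0.05; 0.001 0 0.132 0 0.05; 0.001 0 0.132 0 0.05; 0.001 0 0.132 0 0.05")

```text
clock: 12.22
eef_pos: [582.2, -190.0, 100.7]
tool_rot: [3.14, -0.002, 0.37]
force: [0.3, -0.8, 0.3]
width: 49.7
```

```bash
python3 - <<'E'
from h import *
s=ctrl.read_state();print(s["eef_pos"],s["tool_rot"],s["force"])
S=imaging.get_image("side")
save(S,"s4",(250,185,350,285),7)
E
```

```text
[ 582.23147307 -190.0486195   100.6788679 ] [ 3.14020552e+00 -1.78468488e-03  3.69818481e-01] [ 0.31249687 -0.79401381  0.29982124]
```

View pics/s4.png

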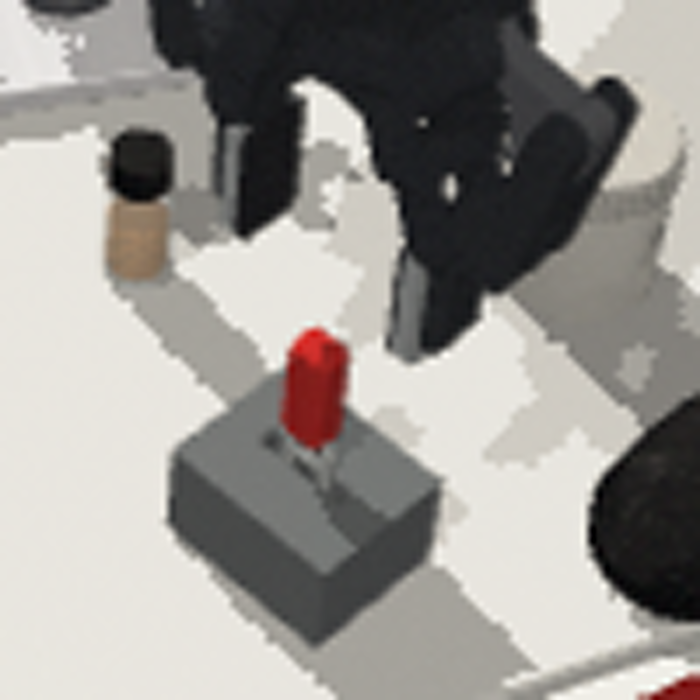

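The open fingers straddle the line of the red handle (crop px 315,385), so I'm descending and closing.

Emit:
drive_tool(deltas="0 0 0.03 0 0.05; 0 0 0.05 0 0.05; 0 0 0.0535 0 0.05; 0 0 0.0535 0 0.04; 0 0 0.0535 0 0.025; 0 0 0.0535 0 0.018; 0 0 0.0535 0 0.010; 0 0 0.0535 0 0; 0 0 0.0535 0 0; 0 0 0.0535 0 0")

```text
clock: 13.52
eef_pos: [581.6, -190.0, 46.2]
tool_rot: [3.141, -0.001, 0.37]
force: [0.7, -1.1, 3.6]
width: 13.0
```

```bash
python3 - <<'E'
from h import *
s=ctrl.read_state();print(s["eef_pos"],s["tool_rot"],s["force"],s["torque"],s["width"])
S=imaging.get_image("side")
save(S,"s5",(250,185,350,285),7)
E
```

```text
[ 581.5512227  -189.96370779   46.153872  ] [ 3.14102037e+00 -6.97418832e-04  3.69768935e-01] [ 0.68565883 -1.11230233  3.57855706] [-0.0445099   0.01218801  0.03901046] 12.987693922637021
```

View pics/s5.png

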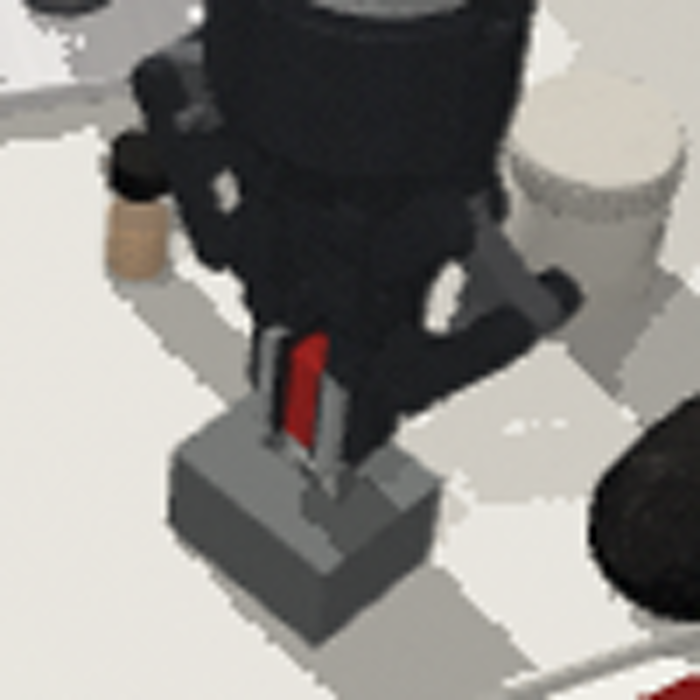

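Emit:
drive_tool(deltas="0 0 -0.01 0 0; 0 0 -0.03 0 0; 0 0 -0.06 0 0; 0 0 -0.1 0 0; 0 0 -0.124 0 0; 0 0 -0.124 0 0; 0 0 -0.124 0 0")

```text
clock: 14.45
eef_pos: [580.2, -189.6, 169.0]
tool_rot: [-3.14, 0.002, 0.37]
force: [-0.7, -0.9, -0.7]
width: 13.1
```

```bash
python3 - <<'E'
from h import *
s=ctrl.read_state();print(s["eef_pos"],s["tool_rot"],s["force"],s["torque"],s["width"])
S=imaging.get_image("side")
print(proj(S,s["eef_pos"]))
save(S,"s6",(240,150,340,250),7)
print(tool(s["eef_pos"],np.degrees(s["tool_rot"][2]),[629,29.6,170]))
E
```

```text
[ 580.19595077 -189.55683376  168.99918602] [-3.14041127e+00  1.63004419e-03  3.69867641e-01] [-0.73595262 -0.87653067 -0.74325919] [ 0.04123391  0.00309119 -0.01031695] 13.109459007424588
(np.float64(299.1245902806727), np.float64(196.76972995073027))
[ 124.73 -186.69   -1.  ]
```

View pics/s6.png

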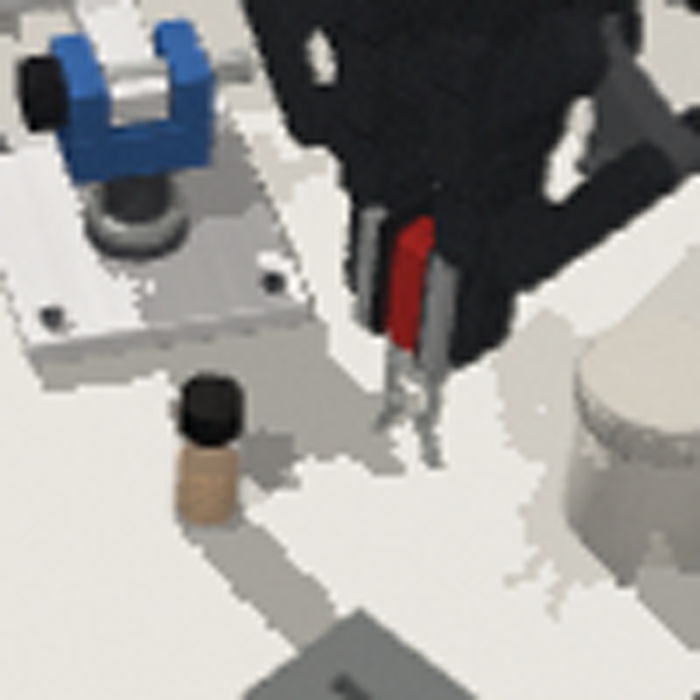

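Emit:
drive_tool(deltas="0.02 -0.03 0 5 0; 0.045 -0.067 0 10 0; 0.07 -0.105 0 15 0; 0.095 -0.142 0 20 0; 0.115 -0.172 0 25 0; 0.1247 -0.1867 0 28.7 0; 0.1247 -0.1867 0 28.7 0; 0.1247 -0.1867 0 28.7 0; 0.1247 -0.1867 0 28.7 0")

```text
clock: 15.62
eef_pos: [629.6, 27.4, 169.6]
tool_rot: [3.141, 0.0, -0.133]
force: [1.3, 0.3, 0.4]
width: 12.8
```

```bash
python3 - <<'E'
from h import *
s=ctrl.read_state();print(s["eef_pos"],s["tool_rot"],s["force"],s["torque"],s["width"])
E
```

```text
[629.63306704  27.39036234 169.58539745] [ 3.1406266e+00  4.8930596e-04 -1.3292658e-01] [1.27244787 0.34172808 0.39017004] [ 0.01343992  0.0050743  -0.05143955] 12.774943623031929
```

Emit:
drive_tool(deltas="0 0 0.02 0 0; 0 0 0.043 0 0; 0 0 0.043 0 0; 0 0 0.043 0 0")

```text
clock: 16.12
eef_pos: [630.5, 28.6, 127.6]
tool_rot: [-3.142, -0.001, -0.132]
force: [1.0, 1.3, -0.2]
width: 13.0
```

```bash
python3 - <<'E'
from h import *
s=ctrl.read_state();print(s["eef_pos"],s["tool_rot"],s["force"],s["torque"],s["width"])
S=imaging.get_image("side");T=imaging.get_image("top")
save(S,"s7",(225,110,305,190),9)
save(T,"t7",(190,130,290,230),7)
import pickle;pickle.dump((S,T,s["eef_pos"]),open("st7.pkl","wb"))
E
```

```text
[630.47633874  28.60605098 127.57070062] [-3.14156922e+00 -1.09974543e-03 -1.32033644e-01] [ 1.03012796  1.29043178 -0.20722613] [-0.02757967  0.00141048  0.05324902] 12.98903956330441
```

View pics/s7.png

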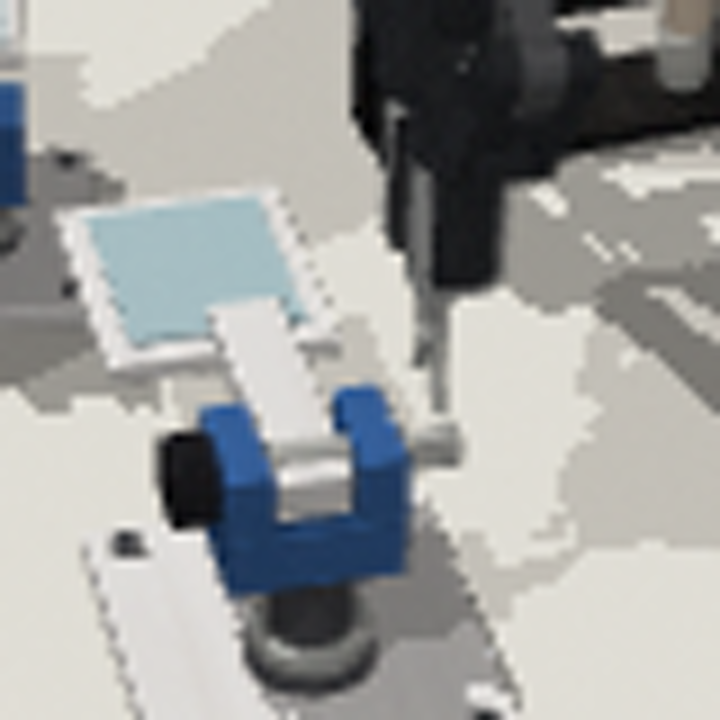

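View pics/t7.png

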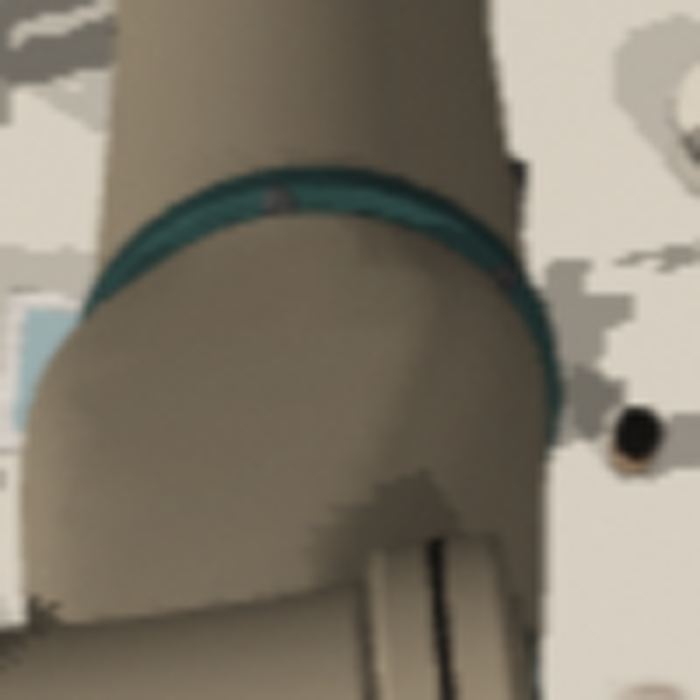

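```bash
cat > ov.py <<'E'
from h import *
import sys
def overlay(S,eef,name,box,s,O=(603.5,33.),ax=72.,yaw=-7.5,g=-15.7,tyaw=-7.57,off=(0,0)):
    x0,y0,x1,y1=box
    im=cv2.resize(S["color"][y0:y1,x0:x1,::-1],None,fx=s,fy=s,interpolation=cv2.INTER_CUBIC)
    def P(X): u,v=proj(S,X); return int((u-x0+.5)*s),int((v-y0+.5)*s)
    def W(o,a,p): a=np.radians(a);return [o[0]+p[0]*np.cos(a)-p[1]*np.sin(a),o[1]+p[0]*np.sin(a)+p[1]*np.cos(a),p[2]+o[2]]
    def line(pts,o,a,c):
        q=[P(W(o,a,p)) for p in pts]
        for i in range(len(q)-1): cv2.line(im,q[i],q[i+1],c,1)
    o=(O[0],O[1],ax)
    line([(-25,-16,9.5),(20,-16,9.5),(20,16,9.5),(-25,16,9.5),(-25,-16,9.5)],o,yaw,(0,255,255))
    t=np.linspace(0,2*np.pi,25)
    for x in(31.5,35.5): line([(x,6*np.cos(k),6*np.sin(k)) for k in t],o,yaw,(0,255,0))
    line([(-37,12*np.cos(k),12*np.sin(k)) for k in t],o,yaw,(255,255,0))
    a=np.radians(tyaw);e=(eef[0]+off[0]*np.cos(a)+off[1]*np.sin(a),eef[1]+off[0]*np.sin(a)-off[1]*np.cos(a),eef[2]+g)
    for sy in(1,-1):
        for sx in(-2,2):
            line([(sx,sy*11,-20),(sx,sy*7,-20),(sx,sy*2,-6)],e,tyaw,(0,0,255))
    line([(-6,-7,16),(-6,-7,50),(6,-7,50),(6,-7,16),(-6,-7,16)],e,tyaw,(255,0,255))
    cv2.imwrite("pics/"+name+".png",im)
E
python3 - <<'E'
from ov import *
import pickle
S,T,e=pickle.load(open("st7.pkl","rb"))
overlay(S,e,"ov7",(230,115,300,180),11)
E
```

```text
(no output)
```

View pics/ov7.png

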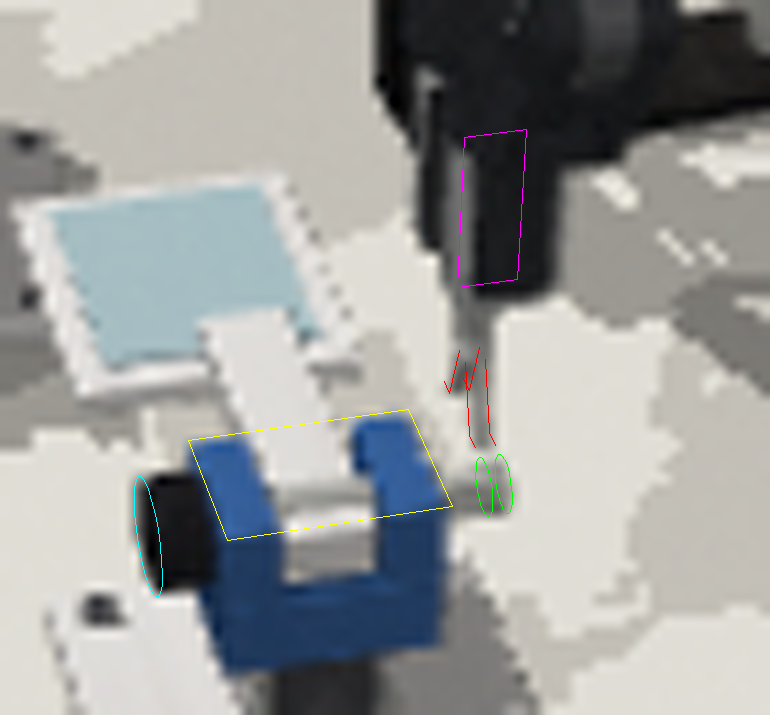

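Emit:
drive_tool(deltas="-0.001 -0.0004 0.004 0 0; -0.0019 -0.0008 0.009 0 0; -0.0019 -0.0008 0.012 0 0; -0.0019 -0.0008 0.012 0 0; -0.0019 -0.0008 0.012 0 0")

```text
clock: 16.85
eef_pos: [628.3, 30.4, 114.8]
tool_rot: [-3.142, -0.0, -0.131]
force: [0.1, 0.2, -0.9]
width: 13.0
```

```bash
python3 - <<'E'
from h import *
s=ctrl.read_state();print(s["eef_pos"],s["tool_rot"],s["force"],s["torque"],s["width"])
E
```

```text
[628.26431113  30.36487097 114.8164763 ] [-3.14158126e+00 -1.20335284e-04 -1.31203891e-01] [ 0.09214871  0.2268289  -0.8860772 ] [-0.0232678  -0.02709144 -0.0074047 ] 12.957136435660418
```

Emit:
drive_tool(deltas="0.0005 0.0007 0.001 0 0; 0.0005 0.0007 0.0025 0 0; 0.0005 0.0007 0.004 0 0; 0.0005 0.0007 0.0055 0 0; 0.0005 0.0007 0.007 0 0")

```text
clock: 17.48
eef_pos: [628.6, 29.6, 107.7]
tool_rot: [-3.142, -0.0, -0.131]
force: [-0.3, 0.1, -0.3]
width: 13.0
```

Emit:
drive_tool(deltas="0 0 0.0015 0 0; 0 0 0.003 0 0; 0 0 0.0045 0 0; 0 0 0.006 0 0")

```text
clock: 17.98
eef_pos: [628.8, 30.2, 101.9]
tool_rot: [-3.141, -0.0, -0.131]
force: [0.4, 1.7, 1.4]
width: 13.4
```

Emit:
drive_tool(deltas="0 0 0.001 0 0; 0 0 0.002 0 0; 0 0 0.002 0 0")

```text
clock: 18.35
eef_pos: [629.0, 30.8, 100.0]
tool_rot: [-3.14, -0.001, -0.131]
force: [1.4, 4.2, 1.3]
width: 13.1
```

```bash
python3 - <<'E'
from ov import *
s=ctrl.read_state();print(s["eef_pos"],s["force"],s["torque"],s["width"])
S=imaging.get_image("side")
overlay(S,s["eef_pos"],"ov8",(235,125,295,180),12,O=(602.9,33.))
save(S,"s8",(235,125,295,180),12)
E
```

```text
[628.99544658  30.77019963  99.97996131] [1.37400369 4.22181178 1.27045435] [ 1.01759766 -0.19236709  0.00812927] 13.140493399984415
```

View pics/s8.png

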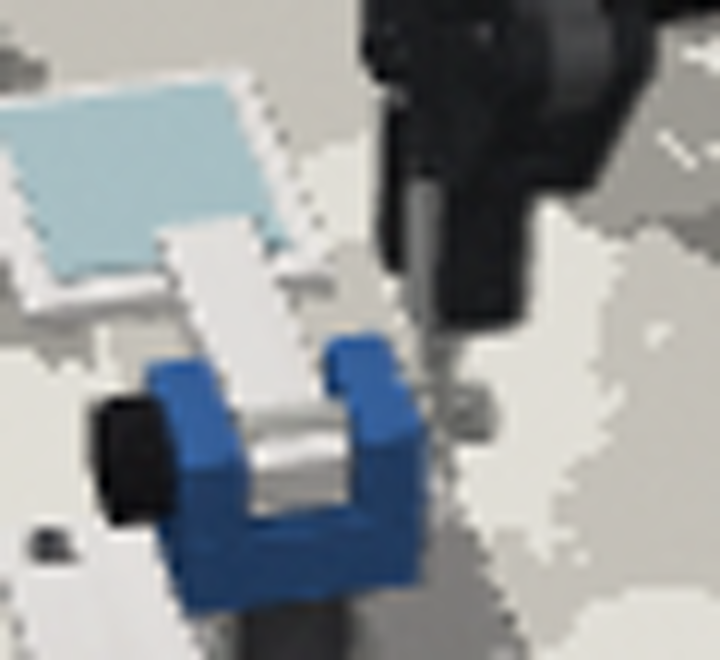

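Emit:
drive_tool(deltas="0 -0.001 0 0 0; 0 -0.0018 0 0 0; 0 -0.0018 0 0 0")

```text
clock: 18.77
eef_pos: [628.8, 31.0, 99.8]
tool_rot: [3.141, 0.0, -0.131]
force: [0.1, 1.9, 0.3]
width: 12.8
```

Emit:
drive_tool(deltas="0 -0.0008 0 0 0; 0 -0.0013 0 0 0; 0 -0.0013 0.0005 0 0; 0 -0.0013 0.001 0 0")

```text
clock: 19.27
eef_pos: [628.8, 31.7, 98.9]
tool_rot: [3.14, 0.0, -0.132]
force: [0.1, -0.8, 2.0]
width: 13.1
```

Lateral force is nearly zero. I'll keep pressing in small steps.

Emit:
drive_tool(deltas="0 0 0.0005 0 0; 0 0 0.001 0 0; 0 0 0.0015 0 0")

```text
clock: 19.65
eef_pos: [629.4, 31.9, 97.8]
tool_rot: [3.141, -0.001, -0.132]
force: [-0.3, -2.1, 6.2]
width: 13.2
```

Emit:
drive_tool(deltas="0 0 0.0005 0 0; 0 0 0.001 0 0; 0 0 0.0015 0 0")

```text
clock: 20.02
eef_pos: [629.7, 31.9, 96.6]
tool_rot: [3.141, -0.002, -0.132]
force: [-0.4, -3.5, 6.3]
width: 12.8
```

Emit:
drive_tool(deltas="0 0 0.0005 0 0; 0 0 0.001 0 0")

```text
clock: 20.27
eef_pos: [629.9, 31.8, 95.8]
tool_rot: [3.141, -0.002, -0.132]
force: [-1.8, -2.8, 9.7]
width: 13.1
```

Emit:
drive_tool(deltas="0 0.0005 0 0 0; 0 0.001 0.0005 0 0; 0 0.001 0.001 0 0")

```text
clock: 20.65
eef_pos: [630.1, 31.7, 95.0]
tool_rot: [-3.141, -0.003, -0.131]
force: [-0.7, -1.7, 8.3]
width: 12.8
```

Emit:
drive_tool(deltas="0 0 0.0005 0 0; 0 0 0.001 0 0")

```text
clock: 20.9
eef_pos: [630.1, 31.7, 94.0]
tool_rot: [-3.141, -0.003, -0.131]
force: [-0.0, -1.0, 9.8]
width: 13.1
```

Emit:
drive_tool(deltas="0 0 0.0005 0 0; 0 0 0.001 0 0")

```text
clock: 21.15
eef_pos: [630.0, 31.6, 93.0]
tool_rot: [-3.141, -0.003, -0.131]
force: [0.2, -0.7, 5.6]
width: 13.0
```

Emit:
drive_tool(deltas="0 0 0.0005 0 0; 0 0 0.001 0 0")

```text
clock: 21.4
eef_pos: [629.7, 31.7, 91.3]
tool_rot: [-3.141, -0.002, -0.131]
force: [1.5, -1.4, -12.1]
width: 12.9
```

Emit:
drive_tool(deltas="0 0 0.0005 0 0; 0 0 0.001 0 0")

```text
clock: 21.65
eef_pos: [628.2, 31.9, 89.1]
tool_rot: [3.142, 0.002, -0.131]
force: [0.2, -1.5, -1.7]
width: 12.9
```

Snapped: there was a -12 N tug at z = 91.3. Now I'll seat it gently onto the crossbar.

Emit:
drive_tool(deltas="0 0 0.0005 0 0; 0 0 0.0005 0 0")

```text
clock: 21.9
eef_pos: [628.4, 31.9, 89.1]
tool_rot: [-3.142, 0.001, -0.131]
force: [-0.8, -1.5, -2.0]
width: 12.9
```

Emit:
drive_tool(deltas="0 0 0.0005 0 0; 0 0 0.0005 0 0")

```text
clock: 22.15
eef_pos: [628.9, 31.8, 88.9]
tool_rot: [-3.141, -0.0, -0.131]
force: [0.1, -0.7, -1.2]
width: 13.1
```

Emit:
drive_tool(deltas="0 0 0.0005 0 0; 0 0 0.0005 0 0")

```text
clock: 22.4
eef_pos: [629.0, 31.8, 88.4]
tool_rot: [-3.141, -0.0, -0.131]
force: [0.7, -0.3, -0.3]
width: 12.8
```

Emit:
drive_tool(deltas="0 0 0.0005 0 0; 0 0 0.001 0 0")

```text
clock: 22.65
eef_pos: [629.1, 31.7, 87.7]
tool_rot: [-3.141, -0.001, -0.131]
force: [-0.6, -0.9, 3.5]
width: 13.0
```

Emit:
drive_tool(deltas="0 0 0.0005 0 0; 0 0 0.0005 0 0")

```text
clock: 22.9
eef_pos: [629.3, 31.7, 87.6]
tool_rot: [-3.141, -0.001, -0.131]
force: [-0.7, -0.7, 5.6]
width: 12.9
```

Emit:
drive_tool(deltas="0 0 0.0005 0 0; 0 0 0.0005 0 0")

```text
clock: 23.15
eef_pos: [629.4, 31.8, 87.5]
tool_rot: [-3.141, -0.001, -0.131]
force: [-1.2, -0.4, 7.8]
width: 12.5
```

The rise is stiff with no travel at z = 87.5, so the crossbar is on the neck. I'll relax the press, then let go.

Emit:
drive_tool(deltas="0 0 -0.0008 0 0; 0 0 -0.0015 0 0; 0 0 -0.0015 0 0.02; 0 0 -0.0015 0 0.03; 0 0 -0.0015 0 0.04; 0 0 -0.0015 0 0.04; 0 0 -0.0015 0 0.04")

```text
clock: 24.02
eef_pos: [628.9, 31.7, 87.8]
tool_rot: [-3.142, -0.0, -0.131]
force: [0.3, 0.2, -0.3]
width: 39.9
```

```bash
python3 - <<'E'
from ov import *
s=ctrl.read_state();print(s["eef_pos"],s["force"],s["torque"],s["width"])
S=imaging.get_image("side")
save(S,"s9",(235,115,305,180),11)
E
```

```text
[628.85809654  31.72816924  87.81146705] [ 0.28704998  0.21404113 -0.32522329] [-0.01080957  0.02501655 -0.0070982 ] 39.89434965229306
```

View pics/s9.png

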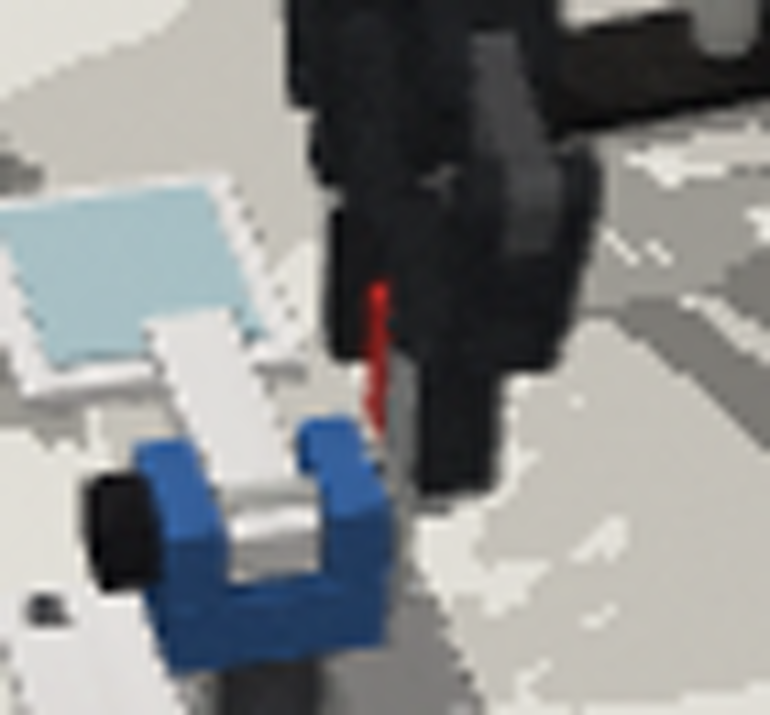

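The handle stays upright between the open fingers (crop 380,360), clear of both. I'll retreat straight up and then away.

Emit:
drive_tool(deltas="0 0 -0.02 0 0.04; 0 0 -0.06 0 0.04; 0 0 -0.12 0 0.04; -0.04 0.03 -0.15 0 0.04; -0.06 0.08 -0.15 0 0.04; -0.08 0.13 -0.15 0 0.04; -0.10 0.18 -0.15 0 0.04; -0.10 0.2 -0.15 0 0.04; -0.10 0.2 -0.15 0 0.04; -0.10 0.2 -0.15 0 0.04")

```text
clock: 25.32
eef_pos: [504.1, -152.0, 237.8]
tool_rot: [-3.141, -0.0, -0.13]
force: [0.7, 0.0, 0.4]
width: 39.7
```

```bash
python3 - <<'E'
from ov import *
s=ctrl.read_state();print(s["clock"],s["eef_pos"],s["force"],s["width"])
S=imaging.get_image("side");T=imaging.get_image("top")
overlay(S,[628.9,31.7,87.6],"ov10",(225,115,295,180),11,O=(602.9,33.5))
save(S,"s10",(225,115,295,180),11);save(T,"t10",(190,130,300,230),7)
E
```

```text
25.325 [ 504.05996931 -152.01224741  237.77921707] [0.68598509 0.04986595 0.36709333] 39.6971568810063
```

View pics/ov10.png

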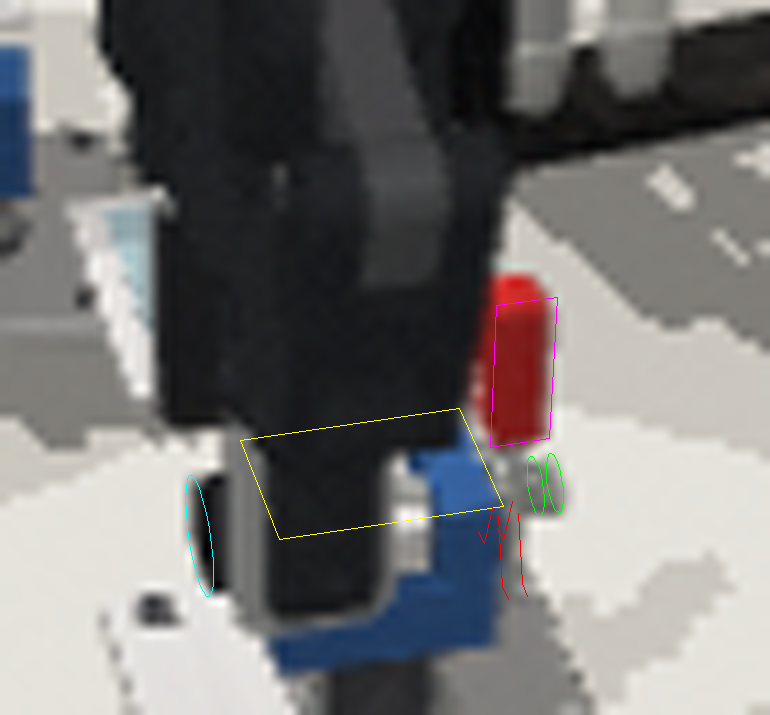

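View pics/s10.png

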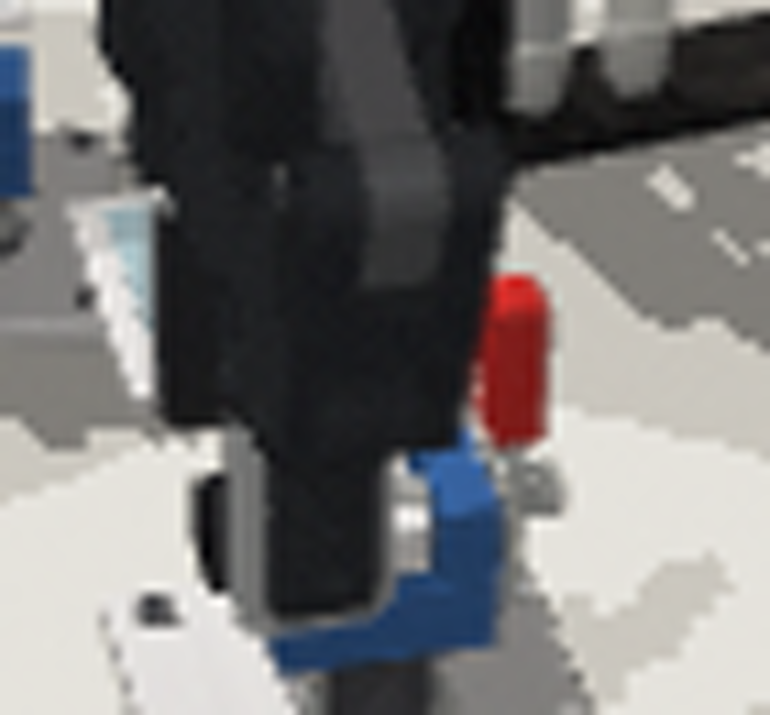

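View pics/t10.png

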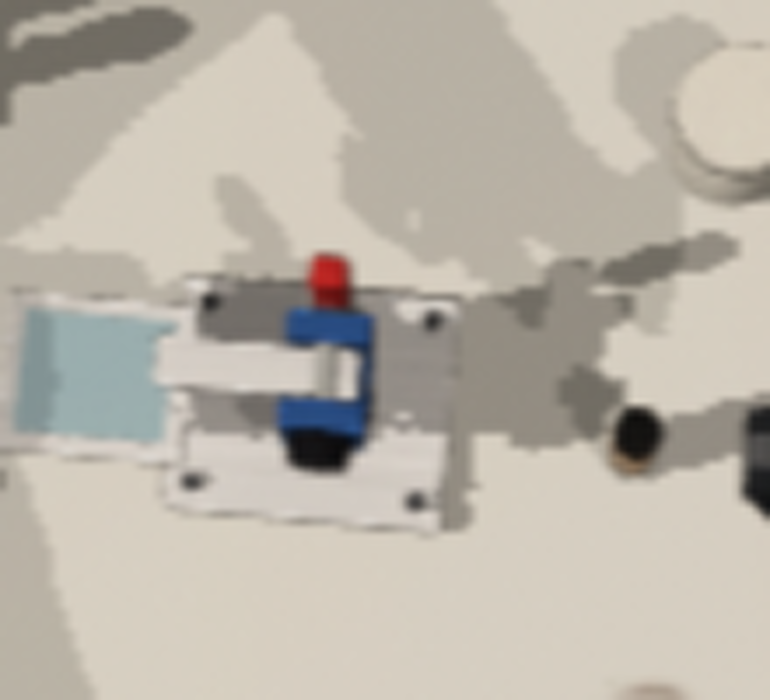

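The pictures agree with the feel. The clip stands upright over the neck, its handle bottom just above the end disc (side crop 540,490). The black head is flush against the fork, and the pot and vial have not moved. Handing in.

```bash
python3 -c "
from cell import ctrl
print(ctrl.finish_job())"
```

```text
the job is handed in; nothing more can be done
None
```

I pushed the cross pin home and pressed the hairpin clip over its neck until it snapped and seated. I then let go, backed off, and handed the job in at about 25 s of the 61 s allowed. No verdict was reported.

- **Fixture choice:** I used the larger of the two fixtures. Its base plate measured about 106 x 93 mm against the stated 107 x 92, while the other was about 81 x 68 mm.
- **Pin:** The shut fingers pushed the head at about 5 N until it stopped hard at about 11 N. The neck and end disc then showed beyond the fork.
- **Clip:** The downward force rose to about 10 N, then tugged down by 12 N as the legs snapped under the bulge. I seated it on the crossbar at about 8 N, with no more travel. A sideways force of up to 4 N during the press was eased by shifting the tool.
- **Last checks:** After release the force read zero. The clip stood upright on the neck at the expected height, the head was against the fork, and the pot and vial looked unmoved.
- **Not checked or off:**
  - I did not measure the marker again at the end, but the arm never went near it.
  - The two cameras disagreed by 1 to 2 mm on where the fixture stands. By feel the neck was about 2 mm further toward +y than I had estimated.

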